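Slide a brass blank along the rail into the drilling jig's marked corner pocket

ROBOT

A 6-joint arm with a two-finger parallel gripper is mounted at the origin on the work surface. World frame = base frame: x ahead of the robot, y to its left, z up, the work surface at z = 0. Lengths are in m, angles in degrees, forces in N, time in s.
With the tool pointing down it reaches from about 0.3 to 0.875 m from the base axis. Payload 6.4 kg.
Tool frame: the origin (TCP) lies midway between the tips of the shut fingers; the grasp point (between the pads) lies r.tcp_to_grasp behind it (r.tcp_to_grasp is the distance from the TCP to the grasp point, in m); z points along the fingers, y is the line along which they close (so a half turn about z gives the same grasp; the last joint's range is limited). The gripper opens to 85 mm and grips with 20 to 120 N. Pads are 22 mm wide; open, the fingers measure 114 mm over their backs; the gripper's body (76 mm by 85 mm) begins 54 mm behind the grasp point. The pads swing forward as they close: fully open they stand 13 mm farther back than shut.
Start: joints at [-83.325, 10.359, 92.074, -0, 77.567, -11.82], TCP at [0.182, -0.545, 0.231] pointing down, gripper open.
Joint ranges: [-171.53, 171.53], [-51.25, 118.39], [17.06, 147.69], [-65.23, 245.23], [0, 150.52], [-178.68, 178.68]. Speed limits (degrees/s): [147.25, 147.25, 172.46, 180, 180, 180].

INTERFACE

Orientations are given as [roll, pitch, yaw] about the fixed x, y, z axes, in that order (R = Rz(yaw) Ry(pitch) Rx(roll)).
In Python, from bench import r gives the robot as it stands.
- The arm moves only by the tool carry_out, never from a script. Its argument "increments" is text: rows parted by semicolons, each of 7 numbers parted by spaces: the turn, a rotation vector about the tool's x, y, z scaled (see below), then the shift along the tool's x, y, z scaled (see below), then the opening, from 0 (shut) to 1 (fully open). In form: rx ry rz dx dy dz claw; .... A call has 1 to 20 rows; each row is the pose to reach, as a shift and turn from the pose commanded when the call began, along the tool's axes at that moment; what a row does not reach only later rows make up. The controller multiplies each number of a shift by 0.15 m and each number of a turn by 45 degrees. A row lasts 1/8 s, in which the tool goes at most 62.5 mm and 10.7 degrees, less where a joint would pass 70% of its speed; a pose out of reach is approached as far as the arm can. A call with a number of a shift or a turn outside -1 to 1 is refused whole. A call with a gripper value outside its range is refused whole. The fingers move at their own pace and stop on an object; "newtons" is the grip in N (left out, the last holds). Time passes only in rows, so rows that repeat a pose let the fingers close. It gives the time, the measured TCP pose, the force, the opening and the grip force at its end, in the units of the state.
- r.read_state(): the state, without advancing time (a new reading comes with each control period).
- r.get_image(name): name is "scene" or "top"; returns the picture (400x640x3 uint8, blue, green, red); there is no depth.
- r.camera_model(name): a dict with "intrinsics" (3x3 intrinsics, pixels), "view" (4x4, takes a point from world to camera coordinates). Camera axes: x right, y down, z forward; pixel columns grow to the right and rows downward; lengths in m; the calibration is good to about 2 mm. A picture is of the moment at which its call begins. camera_model takes no time and is no camera call.
- r.hand_in(): hands the job in; it is judged then, once.
The state is a dict: "time_s": time; "joints": joint angles; "dq": joint speeds; "effort": joint torques, N m; "position": TCP position; "tool_rot": TCP orientation; "force": force on the tool from outside, world axes, zero at the start; "moment": the same for the moment, N m; "width": finger opening in m; "finger_force": force on a finger pad.
Only numpy, scipy, OpenCV 4.12 (cv2) and the standard library are available. Lean on these libraries where they do the work, as an engineer would, in place of code of your own. Each camera call takes 0.05 s, during which the arm holds its last target. There are 200 camera calls.

TASK

Load the brass blank into the drilling jig's corner pocket that is marked with the green cap: with the fingertips, first push the blank flat against the dark steel rail near the rail's middle, then slide it along the rail, keeping it against the rail all the way, until it sits fully home in that corner, against both the rail and the end stop. Do not lift or tip it, and leave everything else on the plate and bench where it is.

Things in the scene. Friction and masses are not known exactly. Their poses are not given: they have to be found in the camera images.
- jig: Fixed aluminium drilling plate on the bench, 180 mm (its x) by 400 mm (its y), 12 mm thick; origin at the centre of its underside, x points away from the robot towards the rail, y to the left, z up. On it stand a dark steel rail along the far side and, at each end of the rail, a blue stop with a lip that makes a corner pocket.
- rail_mid (a point): Middle of the rail's near face, at the plate's top: jig x = +50 mm, y = 0. The rail runs along the jig's y over the plate's full length, 14 mm thick, 16 mm high above the plate.
- pocket_left (a point): Centre of the blank's underside when fully home in the left pocket, on the plate's top: jig x = +30, y = +140 mm. The pocket is open above and towards the middle; it lies between the rail, the end stop (inner face at y = +170 mm, 16 mm high) and a lip (16 mm high, inner face at x = +7 mm, 43 mm from the rail) from y = 145 to 170 mm, which flares towards -x down to y = 128 mm.
- pocket_right (a point): Centre of the blank's underside when fully home in the right pocket, the mirror image of the left one: jig x = +30 mm, y = -140 mm, on the plate's top; end stop's inner face at y = -170 mm.
- green_cap: Fixed green round cap, 22 mm across and 7 mm high, on top of one of the two end stops (left or right varies), at jig x = +30 mm, |y| = 183 mm; it marks the pocket to use. Origin at its underside, 28 mm above the bench.
- red_cap: The same cap in red on the other end stop: the pocket not to use.
- brass_blank: Loose plain brass block, 40 mm (its x) by 60 mm (its y) by 14 mm high, 0.2 to 0.36 kg, lying flat on the jig's plate in front of the middle of the rail, turned by up to 0.5 rad from the jig; it slides with friction and does not stick. Origin at the centre of its underside. Home, its 60 mm side lies along the rail and its 40 mm end against the end stop; its other end then sticks out of the pocket by about 35 mm beyond the straight lip.
- steel_blank: Loose steel block of the same size as the brass one, near one of the front corners of the plate; to be left alone. Origin at the centre of its underside.
- spacer: Loose black plastic ring, 40 mm across, 20 mm high, near the other front corner of the plate; to be left alone. Origin at the centre of its underside.
- oil_bottle: Loose yellow bottle, 52 mm across, 130 mm high, standing on the bench left of the jig; leave alone. Origin at its underside.
- bolt_jar: Loose amber jar with steel cap, 68 mm across, 75 mm high, on the bench right of the jig; leave alone. Origin at its underside.
- tube_offcut: Loose upright steel tube, 35 mm across, 90 mm high, on the bench right of the jig; leave alone. Origin at its underside.
There are look-alikes about, which are no part of the job. What is shaped like the brass_blank but purple is not meant.

How it is judged:
By the outcome, as a careful person would: the job done as asked, in the order asked, and still so for the second after the job is handed in, with the robot touching nothing.
It also fails if it takes over 54 s, if anything falls off the work surface, if the arm or the gripper's body presses on something with over 40 N, if the wrist force passes 120 N, or if a joint passes its speed limit or range.

## Working session

There is one attempt and no reset: what is moved stays moved. The work goes in short steps, Python scripts to look and compute and a tool call to move; the robot and the scene stay as the last step left them, time stands still between calls to the robot, and variables do not carry over. Pictures are saved under pics/ and viewed, at most 10 in all, crops included, and the job is handed in when it is done.

Besides the shell and the picture viewer there is one more tool, called after "Call:" in YAML: its name, and indented under it one key for each argument. carry_out: Moves the arm, as the interface text tells. Its arguments: {"type":"object","properties":{"increments":{"type":"string"},"newtons":{"type":"number"}},"required":["increments"]}

```bash
mkdir -p pics; python3 - <<'E'
from bench import r
import cv2
for n in("scene","top"):
    cv2.imwrite(f"pics/{n}0.png",r.get_image(n)); m=r.camera_model(n); print(m["intrinsics"],m["view"])
s=r.read_state();print(s,r.tcp_to_grasp)
E
```

```text
[[400.01924235   0.         322.14471665]
 [  0.         400.01924235 202.31093561]
 [  0.           0.           1.        ]] [[ 0.56263091  0.82669708  0.00428902 -0.27091747]
 [ 0.71946979 -0.48708593 -0.49508638 -0.36951324]
 [-0.40719734  0.28163672 -0.86883317  1.34456383]
 [ 0.          0.          0.          1.        ]]
[[453.76280361   0.         324.07599466]
 [  0.         453.76280361 202.83936089]
 [  0.           0.           1.        ]] [[-1.19029447e-02 -9.99928313e-01  1.29974374e-03 -1.74503267e-02]
 [-9.98196811e-01  1.18058331e-02 -5.88536233e-02  5.10344907e-01]
 [ 5.88340597e-02 -1.99793148e-03 -9.98265777e-01  1.49920790e+00]
 [ 0.00000000e+00  0.00000000e+00  0.00000000e+00  1.00000000e+00]]
{'time_s': 0.1, 'joints': array([-8.33260484e+01,  1.03979543e+01,  9.21283804e+01,  5.87141590e-04,
        7.75681335e+01, -1.18196820e+01]), 'dq': array([-0.0477302 , -0.13141046, -0.08505404,  0.0200686 , -0.0772356 ,
       -0.04770107]), 'effort': array([ 5.52476013e-04, -4.45877123e+01, -3.52239347e+01, -3.32311465e-04,
        4.14930400e-03,  4.85175838e-05]), 'position': array([ 0.18235164, -0.54477024,  0.23045044]), 'tool_rot': array([-1.79907652e+02, -1.99111492e-02,  1.84934907e+01]), 'force': array([0.64956198, 0.15977585, 0.22335558]), 'moment': array([-0.00886381,  0.00626853, -0.00272266]), 'finger_force': 0.0, 'width': 0.08518719947409328} 0.0187
```

View pics/top0.png

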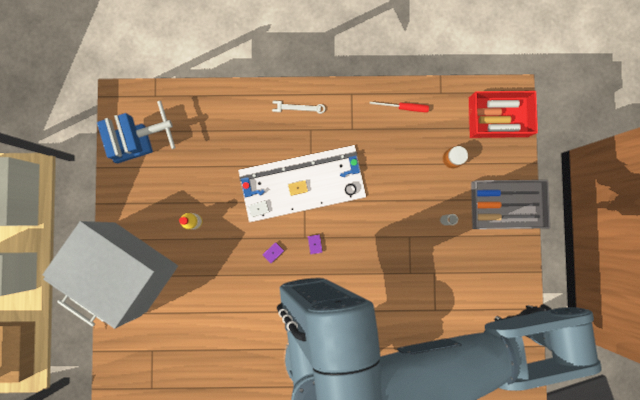

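View pics/scene0.png

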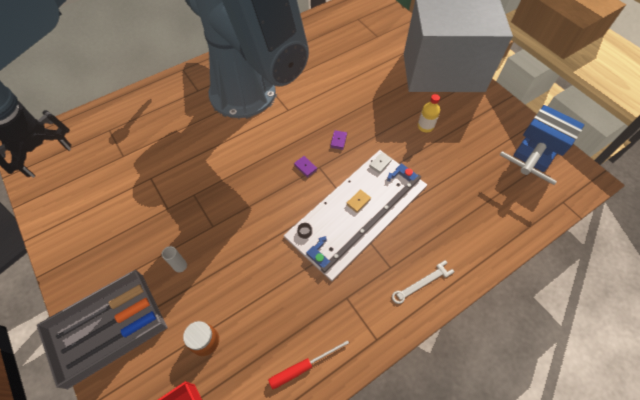

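The top view shows the jig around (302,183). The green cap is at (354,162), so the right pocket is the one to use, and the red cap is at (246,185). Blank-shaped candidates are yellow (298,188), purple (273,252) and (316,244), and light grey steel (260,208). Only the yellow one is brass-coloured and lies on the plate in front of the rail's middle. I'll measure it and confirm in a crop.

```bash
cat > h.py <<'E'
from bench import r
import cv2, numpy as np
def ray(n,px,z):
    m=r.camera_model(n);V=np.array(m["view"]);K=np.array(m["intrinsics"])
    C=-V[:3,:3].T@V[:3,3]; d=V[:3,:3].T@np.linalg.solve(K,[px[0],px[1],1])
    return C+d*(z-C[2])/d[2]
def proj(n,p):
    m=r.camera_model(n);V=np.array(m["view"]);K=np.array(m["intrinsics"])
    q=K@(V[:3,:3]@np.asarray(p)+V[:3,3]);return q[:2]/q[2]
ROI={"top":(230,140,145,90),"scene":(275,140,160,145)}
def mask(n,im,lo,hi):
    h=cv2.cvtColor(im,cv2.COLOR_BGR2HSV);k=cv2.inRange(h,np.array(lo),np.array(hi))
    x,y,w,hh=ROI[n];o=np.zeros_like(k);o[y:y+hh,x:x+w]=k[y:y+hh,x:x+w];return o
def big(k):
    c,_=cv2.findContours(k,cv2.RETR_EXTERNAL,cv2.CHAIN_APPROX_NONE)
    return max(c,key=cv2.contourArea)
COL={"green":((45,90,40),(85,255,255)),"red":((0,150,90),(6,255,255)),"brass":((14,90,90),(32,255,255))}
def cen(k):
    M=cv2.moments(big(k));return np.array([M["m10"],M["m01"]])/M["m00"]
def rect(n,c,z):
    """outline cast on plane z -> min area rect in mm: centre, size, angle"""
    P=np.array([ray(n,p,z)[:2] for p in c[:,0]])*1000
    return cv2.minAreaRect(P.astype(np.float32))
E
python3 - <<'E'
from h import *
for n in("top","scene"):
    im=cv2.imread(f"pics/{n}0.png")
    g=ray(n,cen(mask(n,im,*COL["green"])),.035);d=ray(n,cen(mask(n,im,*COL["red"])),.035)
    print(n,"green",g.round(4),"red",d.round(4),"dist",np.linalg.norm(g-d).round(4),"yaw",np.degrees(np.arctan2(*( -(d-g)[:1]),(d-g)[1])).round(2))
    b=big(mask(n,im,*COL["brass"])); print("brass",ray(n,cen(mask(n,im,*COL["brass"])),.026).round(4),rect(n,b,.026))
    if n=="top":
        w=mask(n,im,(0,0,170),(179,45,255)); w=cv2.morphologyEx(w,cv2.MORPH_CLOSE,np.ones((9,9)));print("plate",rect(n,cv2.convexHull(big(w)),.012))
    x,y,ww,h=ROI[n];c=cv2.resize(im[y:y+h,x:x+ww],None,fx=4 if n=="scene" else 5,fy=4 if n=="scene" else 5,interpolation=cv2.INTER_CUBIC)
    cv2.imwrite(f"pics/crop_{n}.png",c)
E
```

```text
top green [ 0.6442 -0.1224  0.035 ] red [0.5708 0.235  0.035 ] dist 0.3649 yaw 11.61
brass [0.5713 0.049  0.026 ] ((572.1559448242188, 49.42138671875), (480.92437744140625, 296.82550048828125), 89.33273315429688)
plate ((577.646240234375, 50.68275451660156), (180.43768310546875, 400.4105529785156), 11.48701000213623)
scene green [ 0.6476 -0.1221  0.035 ] red [0.574  0.2367 0.035 ] dist 0.3663 yaw 11.59
brass [0.567  0.0621 0.026 ] ((566.2220458984375, 62.629425048828125), (39.20066833496094, 62.852874755859375), 13.111686706542969)
```

View pics/crop_top.png

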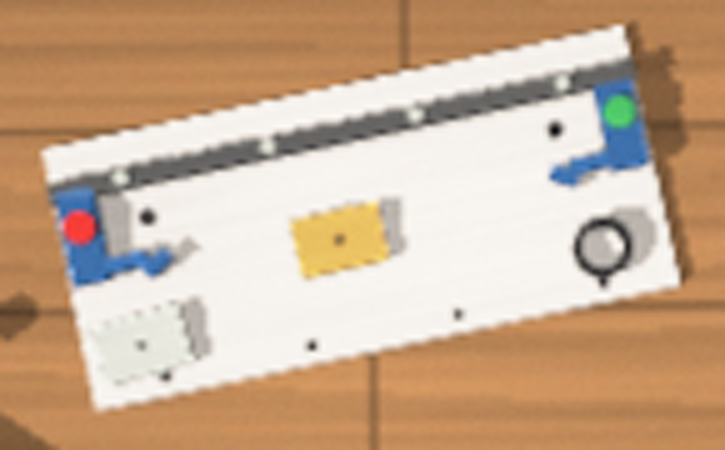

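The crop confirms it: the brass block is at full-picture (298,188), in front of the rail's middle. The spacer is at the right front corner and the steel blank at the left front corner. Next I'll put the measurements into the jig frame and work out the moves.

```bash
cat >> h.py <<'E'
ROI["top"]=(236,140,135,85)
YAW=np.radians(11.6); X=np.array([np.cos(YAW),np.sin(YAW)]); Y=np.array([-X[1],X[0]])
ORG=np.array([.579,.0507])
def w2j(p): d=np.asarray(p)[:2]-ORG; return np.array([d@X,d@Y])*1000
def j2w(x,y): return ORG+x/1000*X+y/1000*Y
def brass(n,im):
    k=mask(n,im,*COL["brass"])
    if n=="top":  # keep inside plate
        poly=np.array([proj(n,[*j2w(a,b),.012]) for a,b in((-86,-196),(-86,196),(50,196),(50,-196))]).astype(np.int32)
        o=np.zeros_like(k);cv2.fillConvexPoly(o,poly,255);k&=o
    b=big(k);(c,s,a)=rect(n,b,.026)
    if s[0]>s[1]:a-=90
    a=(a+90)%180-90
    return w2j(np.array(c)/1000),np.array(s),a-11.6
def look(tag=None):
    for n in("top","scene"):
        im=r.get_image(n)
        if tag:cv2.imwrite(f"pics/{n}_{tag}.png",im)
        try:print(n,*[np.round(v,1) for v in brass(n,im)], "green",w2j(ray(n,cen(mask(n,im,*COL["green"])),.035)).round(1))
        except ValueError:print(n,"hidden")
def go(x,y,z,yaw):
    """increments to a TCP jig position (mm), z in m, jig yaw in deg"""
    from scipy.spatial.transform import Rotation as Ro
    s=r.read_state();R=Ro.from_euler("xyz",s["tool_rot"],degrees=True);T=Ro.from_euler("xyz",[180,0,yaw+11.6],degrees=True)
    d=R.inv().apply(np.array([*j2w(x,y),z])-s["position"])/.15
    print("turn",((R.inv()*T).as_rotvec(degrees=True)/45).round(3),"shift",d.round(3),"now jig",w2j(s["position"]).round(1),s["position"][2].round(4),"F",s["force"].round(1),"t",s["time_s"],"j6",s["joints"][5].round(0))
E
python3 - <<'E'
from h import *
look()
go(-35,10,.20,0)
E
```

```text
top [-14.4  16.7] [39.6 58.7] 1.8 green [  29.1 -182.7]
scene [-10.1  14.2] [39.3 62.8] 1.5 green [  32.5 -183. ]
turn [-0.001 -0.     0.153] shift [ 3.544 -3.021  0.209] now jig [-508.3 -503.8] 0.2307 F [-0.4  0.4 -0.3] t 0.2 j6 -12.0
```

Call:
carry_out:
  increments: "0 0 0 0.3 -0.26 0 0.25; 0 0 0 0.6 -0.53 0 0.25; 0 0 0 0.9 -0.8 0 0.25; 0 0 0 0.9 -0.8 0 0.25"
  newtons: 40

```text
time_s: 0.7
position: [0.274, -0.3853, 0.2311]
tool_rot: [-179.9, -0.0, 18.8]
force: [0.7, -0.4, -0.3]
width: 0.0217
finger_force: 0.0
```

Call:
carry_out:
  increments: "0 0 0 0.3 -0.26 0 0.25; 0 0 0 0.6 -0.53 0 0.25; 0 0 0 0.9 -0.8 0 0.25; 0 0 0 0.9 -0.8 0 0.25"

```text
time_s: 1.2
position: [0.3637, -0.2296, 0.2314]
tool_rot: [-180.0, -0.0, 18.8]
force: [0.4, -0.8, 0.3]
width: 0.0214
finger_force: 0.0
```

Call:
carry_out:
  increments: "0 0 0 0.3 -0.26 0 0.25; 0 0 0 0.6 -0.53 0 0.25; 0 0 0 0.9 -0.8 0 0.25; 0 0 0 0.9 -0.8 0 0.25"

```text
time_s: 1.7
position: [0.4537, -0.0737, 0.2313]
tool_rot: [-180.0, -0.0, 18.8]
force: [-0.1, -0.7, -1.0]
width: 0.0215
finger_force: 0.0
```

```bash
python3 - <<'E'
from h import *
go(-62,15.5,.06,0)
E
```

```text
turn [-0.    -0.     0.159] shift [ 0.66  -0.67   1.142] now jig [-147.8  -96.6] 0.2313 F [-0.1 -0.7 -1. ] t 1.7 j6 47.0
```

Call:
carry_out:
  increments: "0 0 0.16 0.33 -0.33 0 0.25; 0 0 0.16 0.66 -0.67 0 0.25; 0 0 0.16 0.66 -0.67 0.3 0.25; 0 0 0.16 0.66 -0.67 0.6 0.25; 0 0 0.16 0.66 -0.67 0.9 0.25; 0 0 0.16 0.66 -0.67 1 0.25; 0 0 0.16 0.66 -0.67 1 0.25"

```text
time_s: 2.58
position: [0.5142, 0.0498, 0.0809]
tool_rot: [-180.0, 0.1, 11.2]
force: [-0.4, -0.1, 0.3]
width: 0.0213
finger_force: 0.0
```

```bash
python3 - <<'E'
from h import *
go(-62,15.5,.017,0)
look("a")
im=cv2.imread("pics/scene_a.png")[120:270,260:440];cv2.imwrite("pics/crop_a.png",cv2.resize(im,None,fx=4,fy=4))
E
```

```text
turn [-0.     0.002 -0.009] shift [ 0.011 -0.022  0.426] now jig [-63.6  12.1] 0.0809 F [-0.4 -0.1  0.3] t 2.575 j6 71.0
top hidden
scene [-10.   14.2] [38.9 62.8] 1.5 green [  33.1 -183.1]
```

View pics/crop_a.png

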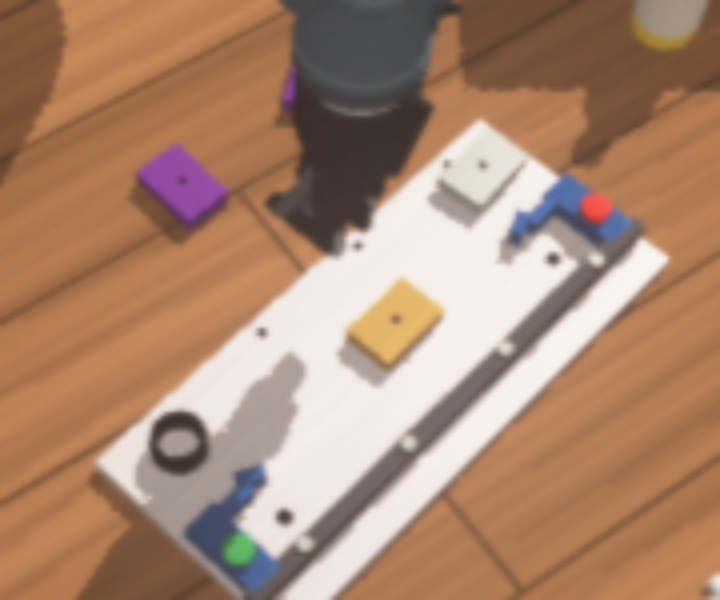

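The gripper hovers in front of the blank (crop 395,320), and nothing else is near its path. I'll go down, then push.

Call:
carry_out:
  increments: "0 0 -0.009 0.01 -0.022 0.2 0.25; 0 0 -0.009 0.01 -0.022 0.38 0.25; 0 0 -0.009 0.01 -0.022 0.42 0.25; 0 0 -0.009 0.01 -0.022 0.42 0.25"

```text
time_s: 3.18
position: [0.5162, 0.0546, 0.0195]
tool_rot: [180.0, -0.1, 11.7]
force: [-0.5, 0.4, -0.7]
width: 0.0214
finger_force: 0.0
```

```bash
python3 - <<'E'
from h import *
go(-6,15.5,.018,0)
E
```

```text
turn [ 0.001 -0.002  0.002] shift [0.365 0.007 0.011] now jig [-60.7  16.4] 0.0195 F [-0.5  0.4 -0.7] t 3.175 j6 71.0
```

Call:
carry_out:
  increments: "0 0 0 0.03 0 0.01 0.25; 0 0 0 0.06 0 0.01 0.25; 0 0 0 0.09 0 0.01 0.25; 0 0 0 0.12 0 0.01 0.25; 0 0 0 0.15 0 0.01 0.25; 0 0 0 0.18 0 0.01 0.25; 0 0 0 0.21 0 0.01 0.25; 0 0 0 0.24 0 0.01 0.25; 0 0 0 0.27 0 0.01 0.25; 0 0 0 0.3 0 0.01 0.25; 0 0 0 0.33 0 0.01 0.25; 0 0 0 0.36 0 0.01 0.25; 0 0 0 0.36 0 0.01 0.25"

```text
time_s: 4.8
position: [0.5687, 0.0658, 0.017]
tool_rot: [180.0, -0.0, 11.7]
force: [0.0, -0.2, -1.3]
width: 0.0215
finger_force: 0.0
```

```bash
python3 - <<'E'
from h import *
go(-1,15.5,.018,0)
look("b")
E
```

```text
turn [ 0.    -0.001  0.002] shift [ 0.041  0.009 -0.007] now jig [-7.1 16.9] 0.017 F [ 0.  -0.2 -1.3] t 4.8 j6 73.0
top hidden
scene [26.4 14.3] [42.3 62.4] 0.9 green [  32.3 -183.8]
```

Call:
carry_out:
  increments: "0 0 0 0.008 0 0 0.25; 0 0 0 0.016 0 0 0.25; 0 0 0 0.024 0 0 0.25; 0 0 0 0.032 0 0 0.25; 0 0 0 0.038 0 0 0.25; 0 0 0 0.038 0 0 0.25"

```text
time_s: 5.65
position: [0.5737, 0.0669, 0.0167]
tool_rot: [180.0, -0.0, 11.7]
force: [0.1, 1.1, 0.3]
width: 0.0217
finger_force: 0.3
```

```bash
python3 - <<'E'
from h import *
go(-1,15.5,.018,0)
look("c")
E
```

```text
turn [ 0.    -0.     0.002] shift [ 0.006  0.01  -0.008] now jig [-1.9 17. ] 0.0167 F [0.1 1.1 0.3] t 5.65 j6 73.0
top hidden
scene [30.3 14.1] [42.2 62.8] 0.7 green [  32.7 -183.8]
```

Not in contact with the rail yet. I'll creep on in small steps until the force rises.

Call:
carry_out:
  increments: "0 0 0 0.006 0 0 0.25; 0 0 0 0.012 0 0 0.25; 0 0 0 0.012 0 0 0.25"

```text
time_s: 6.12
position: [0.5754, 0.0673, 0.0168]
tool_rot: [-180.0, -0.0, 11.7]
force: [-1.1, 0.0, 0.4]
width: 0.021
finger_force: 0.4
```

Call:
carry_out:
  increments: "0 0 0 0.006 0 0 0.25; 0 0 0 0.006 0 0 0.25"

```text
time_s: 6.38
position: [0.5755, 0.0674, 0.0166]
tool_rot: [-180.0, 0.1, 11.7]
force: [-4.5, -1.7, 3.8]
width: 0.0212
finger_force: 2.7
```

Call:
carry_out:
  increments: "0 0 0 0.006 0 0 0.25; 0 0 0 0.006 0 0 0.25"

```text
time_s: 6.62
position: [0.5755, 0.0674, 0.0165]
tool_rot: [-180.0, 0.2, 11.7]
force: [-7.9, -2.4, 5.8]
width: 0.0214
finger_force: 4.1
```

Call:
carry_out:
  increments: "0 0 0 -0.05 0 0 0.25; 0 0 0 -0.15 0 0 0.25; 0 0 0 -0.25 0 0 0.25; 0 0 0 -0.25 0 0 0.25; 0 0 0 -0.25 0 -0.2 0; 0 0 0 -0.25 0 -0.5 0; 0 0 -0.24 -0.25 0 -0.5 0; 0 0 -0.48 -0.25 0 -0.5 0; 0 0 -0.72 -0.25 0 -0.5 0; 0 0 -0.96 -0.25 0 -0.5 0; 0 0 -0.96 -0.25 0 -0.5 0"

```text
time_s: 8.0
position: [0.5413, 0.0601, 0.0921]
tool_rot: [179.9, -0.1, 54.8]
force: [0.4, 0.4, 0.2]
width: -0.0001
finger_force: 0.0
```

Call:
carry_out:
  increments: "0 0 -0.24 0 0 0 0; 0 0 -0.48 0 0 0 0; 0 0 -0.72 0 0 0 0; 0 0 -0.96 0 0 0 0; 0 0 -1 0 0 0 0; 0 0 -1 0 0 0 0"

```text
time_s: 8.75
position: [0.5407, 0.06, 0.0919]
tool_rot: [180.0, 0.0, 99.6]
force: [0.7, 0.3, 0.1]
width: -0.0002
finger_force: 0.0
```

```bash
sed -i 's/ORG=np.array(\[.579,.0507\])/ORG=np.array([.580,.0509])/' h.py; python3 - <<'E'
from h import *
go(27,75,.06,90)
look("d")
E
```

```text
turn [ 0.001  0.    -0.044] shift [0.402 0.411 0.213] now jig [-36.7  16.9] 0.0919 F [0.7 0.3 0.1] t 8.75 j6 -16.0
top hidden
scene [31.5 14.4] [37.8 62.4] 0.7 green [  31.2 -183.8]
```

Call:
carry_out:
  increments: "0 0 -0.044 0.2 0.2 0 0; 0 0 -0.044 0.4 0.41 0 0; 0 0 -0.044 0.4 0.41 0 0; 0 0 -0.044 0.4 0.41 0.25 0; 0 0 -0.044 0.4 0.41 0.48 0; 0 0 -0.044 0.4 0.41 0.49 0; 0 0 -0.044 0.4 0.41 0.49 0"

```text
time_s: 9.72
position: [0.5911, 0.1294, 0.0192]
tool_rot: [180.0, 0.0, 101.8]
force: [0.3, 0.2, -0.3]
width: -0.0001
finger_force: 0.0
```

```bash
python3 - <<'E'
from h import *
go(28,-60,.017,90)
look("e")
im=cv2.imread("pics/scene_e.png")[120:270,260:440];cv2.imwrite("pics/crop_e.png",cv2.resize(im,None,fx=4,fy=4))
E
```

```text
turn [0.001 0.    0.005] shift [-0.898  0.005  0.015] now jig [26.7 74.6] 0.0192 F [ 0.3  0.2 -0.3] t 9.725 j6 -11.0
top [28.  12.1] [41.3 48.2] -0.9 green [  28.  -182.7]
scene [31.5 14.3] [37.8 63. ] 0.7 green [  31.5 -183. ]
```

View pics/crop_e.png

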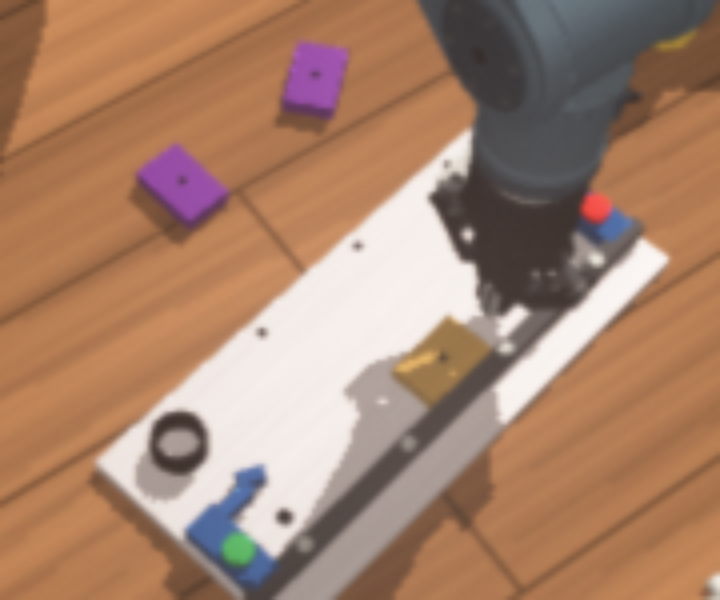

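The blank lies flush on the rail at crop (445,360), and the shut fingertips are behind its left end. I'll slide it with a slight bias towards the rail.

Call:
carry_out:
  increments: "0 0 0.005 -0.05 0 0.01 0; 0 0 0.005 -0.09 0 0.01 0; 0 0 0.005 -0.12 0.002 0.01 0; 0 0 0.005 -0.15 0.004 0.01 0; 0 0 0.005 -0.18 0.006 0.01 0; 0 0 0.005 -0.21 0.008 0.01 0; 0 0 0.005 -0.24 0.01 0.01 0; 0 0 0.005 -0.27 0.012 0.01 0; 0 0 0.005 -0.3 0.014 0.01 0; 0 0 0.005 -0.33 0.016 0.01 0; 0 0 0.005 -0.36 0.018 0.01 0; 0 0 0.005 -0.39 0.02 0.01 0; 0 0 0.005 -0.39 0.02 0.01 0"

```text
time_s: 11.45
position: [0.6062, 0.0725, 0.017]
tool_rot: [180.0, 0.0, 101.6]
force: [-0.5, -0.6, -0.2]
width: 0.0002
finger_force: 0.0
```

```bash
python3 - <<'E'
from h import *
go(29,-97,.017,90)
look("f")
im=cv2.imread("pics/scene_f.png")[120:270,260:440];cv2.imwrite("pics/crop_f.png",cv2.resize(im,None,fx=4,fy=4))
E
```

```text
turn [0.001 0.001 0.001] shift [-0.753 -0.007  0.   ] now jig [30.  15.9] 0.017 F [-0.5 -0.6 -0.2] t 11.45 j6 -16.0
top [ 27.8 -43.6] [23.3 40.2] 77.7 green [  28.  -182.7]
scene [ 32.1 -26. ] [37.7 64.5] 0.7 green [  31.2 -183.2]
```

View pics/crop_f.png

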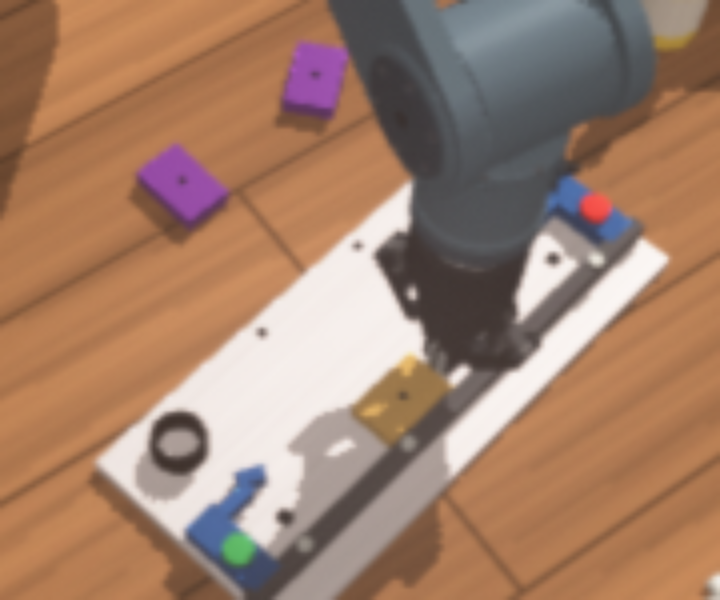

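The blank is still flush with the rail at crop (403,397), with its yaw unchanged. I'll carry on to about 10 mm short of the stop.

Call:
carry_out:
  increments: "0 0 0 -0.035 0.001 0 0; 0 0 0 -0.07 0.002 0 0; 0 0 0 -0.105 0.003 0 0; 0 0 0 -0.14 0.004 0 0; 0 0 0 -0.175 0.005 0 0; 0 0 0 -0.21 0.006 0 0; 0 0 0 -0.245 0.007 0 0; 0 0 0 -0.28 0.008 0 0; 0 0 0 -0.315 0.009 0 0; 0 0 0 -0.35 0.01 0 0; 0 0 0 -0.385 0.011 0 0; 0 0 0 -0.42 0.012 0 0; 0 0 0 -0.455 0.013 0 0; 0 0 0 -0.49 0.014 0 0; 0 0 0 -0.525 0.015 0 0; 0 0 0 -0.56 0.016 0 0; 0 0 0 -0.595 0.017 0 0; 0 0 0 -0.63 0.018 0 0; 0 0 0 -0.665 0.019 0 0; 0 0 0 -0.69 0.02 0 0"

```text
time_s: 14.05
position: [0.6296, -0.0281, 0.0168]
tool_rot: [180.0, 0.0, 101.6]
force: [-1.0, 2.2, 0.6]
width: -0.0001
finger_force: 0.8
```

```bash
python3 - <<'E'
from h import *
go(30,-99,.017,90)
look("g")
E
```

```text
turn [0.    0.    0.001] shift [-0.078 -0.018 -0.001] now jig [ 32.7 -87.3] 0.0168 F [-1.   2.2  0.6] t 14.05 j6 -25.0
top [  13.  -111.9] [16.6  6.7] -12.3 green [  28.3 -182.8]
scene [  31.2 -129.5] [38.3 62.1] 0.7 green [  31.7 -183.9]
```

Call:
carry_out:
  increments: "0 0 0 -0.02 0 0 0; 0 0 0 -0.04 0 0 0; 0 0 0 -0.055 0 0 0; 0 0 0 -0.065 0 0 0; 0 0 0 -0.065 0 0 0"

```text
time_s: 14.78
position: [0.6316, -0.0375, 0.0169]
tool_rot: [180.0, 0.0, 101.7]
force: [0.4, 0.8, 0.1]
width: 0.0002
finger_force: 0.0
```

Call:
carry_out:
  increments: "0 0 0 -0.007 0 0 0; 0 0 0 -0.014 0 0 0; 0 0 0 -0.014 0 0 0"

```text
time_s: 15.15
position: [0.6319, -0.0393, 0.0168]
tool_rot: [180.0, 0.0, 101.7]
force: [-0.7, 0.8, 0.2]
width: -0.0002
finger_force: 0.4
```

Call:
carry_out:
  increments: "0 0 0 -0.007 0 0 0; 0 0 0 -0.007 0 0 0"

```text
time_s: 15.4
position: [0.632, -0.0402, 0.0168]
tool_rot: [-180.0, -0.0, 101.7]
force: [-0.4, 2.7, 0.7]
width: -0.0002
finger_force: 1.0
```

Call:
carry_out:
  increments: "0 0 0 -0.007 0 0 0; 0 0 0 -0.007 0 0 0"

```text
time_s: 15.65
position: [0.632, -0.0402, 0.0168]
tool_rot: [-180.0, -0.1, 101.7]
force: [-0.8, 5.6, 2.4]
width: -0.0001
finger_force: 2.9
```

Call:
carry_out:
  increments: "0 0 0 -0.007 0 0 0; 0 0 0 -0.007 0 0 0"

```text
time_s: 15.9
position: [0.632, -0.0403, 0.0168]
tool_rot: [-180.0, -0.2, 101.7]
force: [-1.5, 9.6, 3.5]
width: 0.0005
finger_force: 4.6
```

```bash
python3 - <<'E'
from h import *
go(30,-99,.017,90)
look("h")
E
```

```text
turn [-0.001 -0.004  0.002] shift [ 0.005 -0.017 -0.002] now jig [ 32.6 -99.8] 0.0168 F [-1.5  9.6  3.5] t 15.9 j6 -26.0
top [  11.8 -126.9] [ 8.9 21.8] 1.8 green [  27.3 -185.2]
scene [  30.6 -139.3] [39.7 58.1] 0.7 green [  31.2 -184.2]
```

The end stop is reached: the force rises with no further travel. I'll back off, lift and check.

Call:
carry_out:
  increments: "0 0 0 0.03 0 0 0; 0 0 0 0.1 0 0 0; 0 0 0 0.25 0 0 0; 0 0 0 0.4 0 0 0; 0 0 0 0.4 0 0 0; 0 0 0 0.4 0 -0.3 0; 0 0 0 0.4 0 -0.6 0; 0 0 0 0.4 -0.4 -0.7 0; 0 0 0 0.4 -0.8 -0.7 0; 0 0 0 0.7 -1 -0.7 0; 0 0 0 1 -1 -0.7 0; 0 0 0 1 -1 -0.7 0; 0 0 0 1 -1 -0.7 0"

```text
time_s: 17.62
position: [0.4559, 0.074, 0.1221]
tool_rot: [179.9, 0.0, 101.7]
force: [-0.4, -0.2, -0.2]
width: -0.0002
finger_force: 0.0
```

```bash
python3 - <<'E'
from h import *
look("i")
a=cv2.resize(cv2.imread("pics/scene_i.png")[120:270,260:440],None,fx=2.2,fy=2.2,interpolation=2);b=cv2.resize(cv2.imread("pics/top_i.png")[130:230,230:375],None,fx=2.6,fy=3.3,interpolation=2)
cv2.imwrite("pics/crop_i.png",np.hstack([a,b[:330] if len(b)>=330 else b]))
E
```

```text
top [  27.5 -139.3] [41.7 58.2] -0.0 green [  28. -182.]
scene [  30.6 -139.8] [39.7 57.2] 0.7 green [  31.5 -183. ]
```

View pics/crop_i.png

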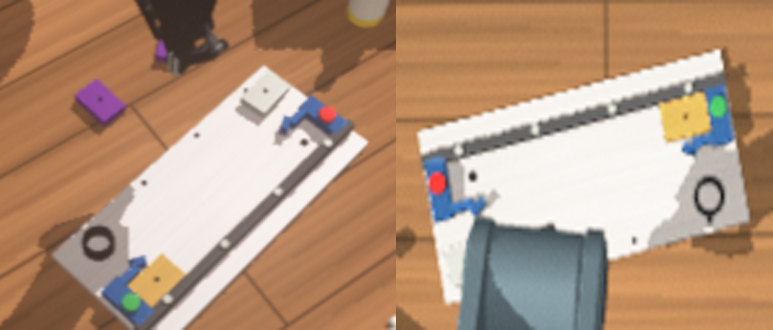

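Both views show the brass blank in the green-capped corner, against the rail and the end stop. It measures about 43 mm from the cap along y, as it should, with zero yaw in the top view. Everything else is where it was.

```bash
python3 -c "
from bench import r
print(r.hand_in())"
```

```text
the job is handed in; nothing more can be done
None
```

The brass blank is fully home in the right-hand pocket, the one with the green cap, against both the rail and the end stop. The job was handed in at about 18 s, with the arm clear and everything else left in place.

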